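# Back off the label rewinder by one ratchet tooth

### The job

The label roll on the desktop rewinder is wound too tight: with a fingertip, lift the yellow pawl out of the blue ratchet wheel by pushing its red knob up and back until it stays tipped back, then push a black peg to turn the wheel backward (its top moves away from the pawl's pivot, the side away from the pivot goes down) by exactly one tooth, and tip the pawl forward again so that it drops fully into the next gap. Push only: pick nothing up, do not shove the rewinder along the desk, and leave everything else standing where it is.

Things in the scene. Friction and masses are not known exactly. Their poses are not given: they have to be found in the camera images.
- stand: Label rewinder: grey stand, 3 to 4.5 kg, loose on the desk. Base plate 240 x 170 x 20 mm, origin at the centre of its underside, z up; x points roughly away from the robot, from the peg side to the pawl's pivot side; the ratchet wheel is on its -y side. Two cheek plates up to z = 125 mm carry the wheel; by the pivot the one at y -30 to -22 mm reaches 165 mm. Nothing else stands over or outboard of the wheel.
- wheel_hub (a point): On the wheel's axis (parallel to stand y) at its outer face: stand (-35, -50, 115) mm. Wheel: blue, ten saw teeth, 100 mm over the tips, 14 mm thick (stand y -50 to -36 mm). Behind it, y -18 to +66 mm, the white label roll, 92 mm in diameter, turns with it.
- wheel (a joint): Turn of the wheel, rad; grows when turned backward (top moves to stand -x, -x side goes down). Starts at -0.08 to 0.04. One tooth is 0.628 (36 deg); there the pawl drops fully into the next gap at readings of 0.47 to 0.70: aim for 0.59. Friction (0.10 N m, about 3 N at a peg) holds it where it is left. With the pawl seated it turns backward only to about 0.1.
- push_peg (a point): Mid-length point on the axis of the black peg to push: one of five round pegs, 10 mm in diameter, that stick out 42 mm from the wheel's face along stand -y, on a 38 mm radius, 72 deg apart. This one starts on the wheel's -x side, 18 deg above the level of the wheel axis; pressed down by 23 mm it ends 18 deg below: one tooth.
- pawl_pivot (a point): On the pawl's pivot axis (parallel to stand y), in the pawl's plane: stand (40, -43, 151) mm. The yellow pawl is 8 mm thick; its arm runs 80 mm from here to stand -x, and the nose at its end hooks down into the gap at the wheel's top.
- pawl (a joint): Turn of the pawl, rad. 0: seated, nose down in a gap. Grows as the nose lifts and the knob goes back to stand +x; 1.1: fully back against its stop. The heavy knob tips it: beyond about 0.65 it falls back and stays back by itself, below about 0.5 it falls forward into the teeth. Needs about 1 N at the knob, up to 15 N while the wheel has been pressed backward against the nose.
- pawl_knob (a point): Centre of the red ball knob, 20 mm in diameter, 62 mm from the pivot, in the pawl's plane. Seated: 26 mm to the -x side of the pivot, 207 mm over the desk; fully back: 39 mm to its +x side, 199 mm over the desk. The nose arm, 50 deg ahead of the knob's stem, rises with it, behind a fingertip that pushes the knob back: keep the tip at most about 10 mm below the knob's centre.
- tape_roll: Bystander: roll of amber tape lying flat, 90 mm in diameter, 24 mm high, origin at the centre of its underside; beside the wheel.
- glue_bottle: Bystander: white bottle with orange cap, 40 mm in diameter, 85 mm high, origin at its foot; beside the rewinder.
- stapler: Bystander: black stapler, 130 x 34 x 46 mm, origin at the centre of its underside; on the stand's +y side.
- mug: Bystander: blue mug, 80 mm in diameter, 95 mm high, origin at its foot.
- pen_cup: Bystander: black cup, 72 mm in diameter, 100 mm high, origin at its foot.
- label_carton: Bystander: red carton, 100 x 130 x 70 mm, origin at the centre of its underside.

How it is judged:
By the outcome, as a careful person would: the job done as asked, in the order asked, and still so for the second after the job is handed in, with the robot touching nothing.
It also fails if it takes over 56 s, if anything falls off the work surface, if the arm or the gripper's body presses on something with over 40 N, if the wrist force passes 120 N, or if a joint passes its speed limit or range.

### The arm

A 7-joint arm with a two-finger parallel gripper is mounted at the origin on the work surface. World frame = base frame: x ahead of the robot, y to its left, z up, the work surface at z = 0. Lengths are in mm, angles in rad, forces in N, time in s.
With the tool pointing down it reaches from about 400 to 850 mm from the base axis. Payload 4.4 kg.
Tool frame: the origin (TCP) lies between the finger pads; the fingertips stand env.tcp_to_tips ahead of it and the grasp point (between the pads) lies 8 mm behind it (env.tcp_to_tips is the distance from the TCP to the fingertips, in mm); z points along the fingers, y is the line along which they close (so a half turn about z gives the same grasp; the last joint's range is limited). The gripper opens to 94 mm and grips with 3 to 60 N. Pads are 16 mm wide; open, the fingers measure 119 mm over their backs; the gripper's body (75 mm by 177 mm) begins 78 mm behind the grasp point.
Start: joints at [-1.377, 0.628, 0.038, 1.517, -0.027, 0.996, -0.02], TCP at [166.951, 628.208, 216.478] pointing down, gripper open.
Joint ranges: [-3.06, 3.06], [-0.37, 2.12], [-1.25, 1.32], [0.18, 2.47], [-1.1, 4.24], [0.23, 1.98], [-2.94, 2.94]. Speed limits (rad/s): [2.57, 2.57, 3.14, 3.14, 3.14, 3.14, 3.14].

### API

Orientations are given as a 3x3 rotation matrix whose columns are the frame's x, y, z axes.
In Python, from station import env gives the robot as it stands.
- The arm moves only by the shell command python3 -m inch 'ROWS' [OPENING] [FORCE]. ROWS is JSON, a list of rows, each an object of numbers: "x", "y", "z": the shift along the tool's x, y, z in m; "turn": the turn about the tool's z in rad. In form: [{"x": .., "y": .., "z": .., "turn": ..}, ...]. A call has 1 to 12 rows; each row is the pose to reach, as a shift and turn from the pose commanded when the call began, along the tool's axes at that moment; what a row does not reach only later rows make up. A row lasts 1/12 s, in which the tool goes at most 41.7 mm and 7.16 degrees, less where a joint would pass 70% of its speed; a pose out of reach is approached as far as the arm can. A call with a gripper value outside its range is refused whole. OPENING is the closure, from 0 (fully open) to 1 (shut), set as the call begins (- or left out, the last holds). The fingers move at their own pace and stop on an object; FORCE is the grip in N (left out, the last holds). Time passes only in rows, so rows that repeat a pose let the fingers close. It gives the time, the measured TCP pose, the force, the opening and the grip force at its end, in the units of the state.
- env.observe(): the state, without advancing time (a new reading comes with each control period).
- env.camera(name): name is "scene" or "top"; returns a dict with "image" (480x640x3 uint8, red, green, blue), "camera_matrix" (3x3 intrinsics, pixels), "R" (3x3) and "t" (3): a world point X has camera coordinates R X + t. Camera axes: x right, y down, z forward; pixel columns grow to the right and rows downward; lengths in mm; the calibration is good to about 2 mm. A picture is of the moment at which its call begins. There is no depth.
- env.finish_job(): hands the job in; it is judged then, once.
Trained networks look in a picture, given as the dict that the camera call returned (one of the last four; its "shot" number tells which), for a name from the list of things; names that differ only in an ending like _2 or _b are one class to them, and where a whole thing is asked for, a point or a joint stands for the part that bears it (a point fixed in the world has none). Each returns a list of dicts, best first, with "p" (0 to 1); they miss things now and then, are a little off and sometimes report something else, mostly with a low value. They report only what shows in the picture. A call takes as long as a camera call.
- env.look_for(picture, target): "bbox" ([centre column, centre row, width, height] in pixels, round what is visible of it).
- env.regions_of(picture, target): "mask" (480x640 bool, what is visible of it) and "bbox" ([centre column, centre row, width, height] in pixels, round what is visible of it).
- env.pinpoint(picture, target): "at" ([column, row] in pixels: a listed point, or the origin of a listed thing).
The state is a dict: "t": time; "joint_positions": joint angles; "qd": joint speeds; "joint_efforts": joint torques, N m; "eef_pos": TCP position; "eef_rot": TCP orientation; "wrist_force": force on the tool from outside, world axes, zero at the start; "torque": the same for the moment, N m; "grip_width": finger opening in mm; "gripper_force": force on a finger pad.
Only numpy, scipy, OpenCV 4.12 (cv2) and the standard library are available. Lean on these libraries where they do the work, as an engineer would, in place of code of your own. Each camera call takes 0.05 s, during which the arm holds its last target. There are 200 camera calls.

## Working session

There is one attempt and no reset: what is moved stays moved. The work goes in short steps, Python scripts to look and compute and a shell command to move; the robot and the scene stay as the last step left them, time stands still between calls to the robot, and variables do not carry over. Pictures are saved under pics/ and viewed, at most 10 in all, crops included, and the job is handed in when it is done.

```bash
ls; mkdir -p pics
cat > h.py <<'E'
import numpy as np, cv2
from station import env
def ray(c,px):
    K=np.array(c["camera_matrix"]);R=np.array(c["R"]);t=np.array(c["t"])
    d=R.T@np.linalg.solve(K,[px[0],px[1],1.]);return -R.T@t,d/np.linalg.norm(d)
def atz(c,px,z):
    o,d=ray(c,px);return o+d*(z-o[2])/d[2]
def tri(a,pa,b,pb):
    A=np.zeros((3,3));v=np.zeros(3);L=[ray(a,pa),ray(b,pb)]
    for o,d in L:
        P=np.eye(3)-np.outer(d,d);A+=P;v+=P@o
    X=np.linalg.solve(A,v);return X,[round(float(np.linalg.norm((np.eye(3)-np.outer(d,d))@(X-o))),1) for o,d in L]
def proj(c,X):
    p=np.array(c["camera_matrix"])@(np.array(c["R"])@np.array(X)+np.array(c["t"]));return p[:2]/p[2]
E
python3 - <<'E'
from h import *
np.set_printoptions(precision=1,suppress=True)
s=env.camera("scene");t=env.camera("top")
for n,c in(("s",s),("t",t)):
    cv2.imwrite(f"pics/{n}0.png",c["image"][:,:,::-1]); print(n,ray(c,(320,240)))
for n in "stand wheel_hub push_peg pawl_pivot pawl_knob tape_roll glue_bottle stapler mug pen_cup label_carton".split():
    a=env.pinpoint(s,n);b=env.pinpoint(t,n)
    print(n,[(np.array(x["at"]),round(x["p"],2)) for x in a[:2]],[(np.array(x["at"]),round(x["p"],2)) for x in b[:2]], tri(s,a[0]["at"],t,b[0]["at"]) if a and b else "")
o=env.observe();print(o["t"],o["eef_rot"],env.tcp_to_tips,o["grip_width"])
E
```

```text
pics
s (array([1276.6, -491. ,  889.1]), array([-0.6,  0.3, -0.7]))
t (array([ 499.6, -116.6, 1181.8]), array([ 0.1,  0. , -1. ]))
stand [(array([358. , 263.6]), 0.7)] [(array([289.3, 260.2]), 0.76)] (array([576.3, -19.6,   1.4]), [2.3, 2.3])
wheel_hub [(array([337.9, 224.7]), 0.97)] [(array([309.5, 268.1]), 0.57), (array([355.4, 223.1]), 0.36)] (array([553.8, -70.9, 118.1]), [5.8, 5.8])
push_peg [(array([271.7, 289.5]), 0.72), (array([318.1, 213.4]), 0.7)] [(array([321.7, 284.4]), 0.6)] (array([ 499.4, -146.4,  -91.3]), [45.7, 45.7])
pawl_pivot [(array([361.4, 228.5]), 0.75), (array([348.2, 199.8]), 0.73)] [(array([301.4, 238.4]), 0.69)] (array([619.8, -54.9, 156.2]), [3.4, 3.4])
pawl_knob [(array([350.5, 202.8]), 0.92)] [(array([304.9, 245. ]), 0.67), (array([290.5, 259.3]), 0.44)] (array([598.2, -67.5, 208.8]), [1.5, 1.5])
tape_roll [(array([269.6, 292.3]), 0.94)] [(array([371.1, 271.4]), 0.72)] (array([ 552.9, -229. ,   -8. ]), [7.8, 7.8])
glue_bottle [(array([308.1, 331.1]), 0.68)] [(array([357.3, 223.1]), 0.71)] (array([ 680.7, -197.1,   -7.1]), [2.2, 2.2])
stapler [(array([410.5, 233.2]), 0.6), (array([356.3, 263.3]), 0.55)] [(array([235.7, 273.3]), 0.61)] (array([544.2, 129.3,   0.9]), [5.3, 5.3])
mug [(array([139.3, 351.8]), 0.75)] [(array([309.5, 271.5]), 0.67), (array([469.9, 259.2]), 0.64)] (array([ 560.1, -285.1,  -11.8]), [214.1, 214.1])
pen_cup [(array([421.2, 323.6]), 0.69)] [(array([282.1, 186.2]), 0.83)] (array([775.9,   3.9,   9.6]), [0.3, 0.3])
label_carton [(array([498.6, 286.3]), 0.61)] [(array([210.2, 191.4]), 0.76)] (array([764.3, 202.7,   4.5]), [4.2, 4.2])
1.2 [[-1.   0.3 -0. ]
 [ 0.3  1.   0. ]
 [ 0.   0.  -1. ]] 11.0 93.73859026012055
```

Run:
```python
import cv2,numpy as np
s=cv2.imread("pics/s0.png");t=cv2.imread("pics/t0.png")
a=cv2.resize(s[150:350,230:430],(400,400),interpolation=2);a=cv2.resize(s[150:330,250:430],(540,540),interpolation=2)
cv2.imwrite("pics/s0c.png",a)
cv2.imwrite("pics/t0c.png",cv2.resize(t[170:330,190:400],(788,600),interpolation=2))
```

```text
(no output)
```

View pics/s0c.png

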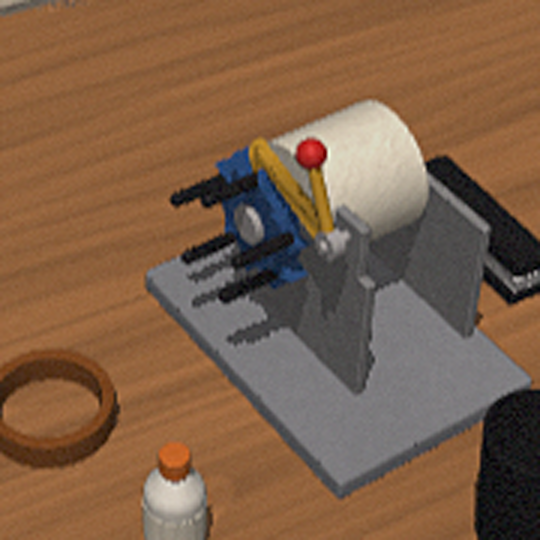

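View pics/t0c.png

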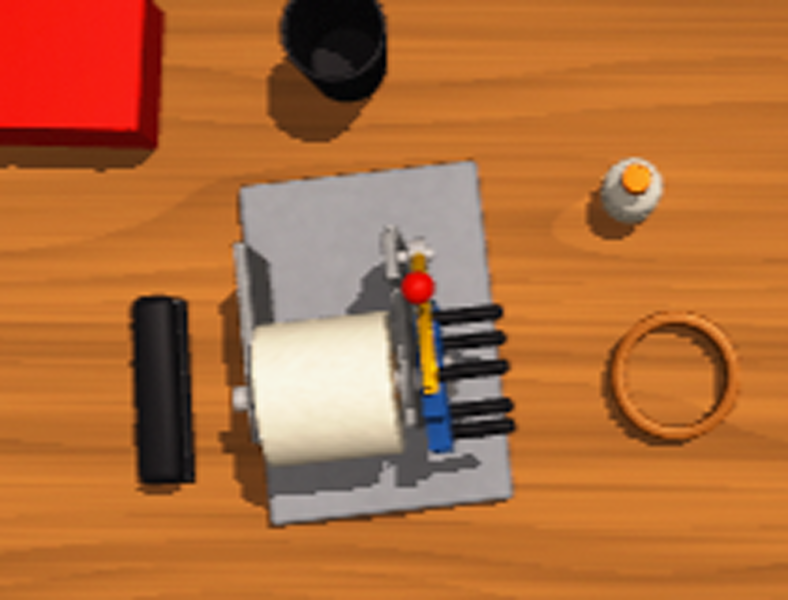

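The scene crop shows the wheel hub at about (250,222) and the red knob at (312,152). The top crop shows the base plate corners at (240,186), (474,161), (512,495) and (272,524), and the knob at (418,287). The bystanders are all clear of the rewinder. Next I fit the stand pose.

```bash
cat > fit.py <<'E'
from h import *
from scipy.optimize import least_squares
def S2W(p,q):
    x,y,a=p;c,s=np.cos(a),np.sin(a);return np.array([x+c*q[0]-s*q[1],y+s*q[0]+c*q[1],q[2]])
E
python3 - <<'E'
from fit import *
np.set_printoptions(precision=1,suppress=True)
s=env.camera("scene");t=env.camera("top")
k=lambda u,v:(190+u/3.752-.5,170+v/3.75-.5)
g=lambda u,v:(250+u/3-.5,150+v/3-.5)
ob=[(t,k(240,186),(120,85,20)),(t,k(474,161),(120,-85,20)),(t,k(512,495),(-120,-85,20)),(t,k(272,524),(-120,85,20)),
(t,k(418,287),(14,-43,207)),(s,g(312,153),(14,-43,207)),(s,g(250,223),(-35,-50,115)),(s,g(342,490),(120,-85,20)),(s,g(532,381),(120,85,20)),(s,g(147,280),(-120,-85,20))]
f=lambda p:np.concatenate([proj(c,S2W(p,q))-px for c,px,q in ob])
r=least_squares(f,[576,-20,.11],x_scale=[1,1,.01]);p=r.x;print(p[:2],round(p[2],4));print(r.fun.reshape(-1,2))
np.save("p.npy",p)
o=env.observe();R=np.array(o["eef_rot"]);T=np.array(o["eef_pos"])
print(o["t"],"tool xang",np.degrees(np.arctan2(R[1,0],R[0,0])),"stand yaw",np.degrees(p[2]))
for n,q in dict(knob=(14,-43,207),prepush=(-22,-43,207),peg=(-71,-71,127)).items():
    w=S2W(p,q);print(n,w, "tool delta",R.T@(w-T))
E
```

```text
[577.4 -18.4] 0.1228
[[-1.2 -0.6]
 [ 0.2 -1.3]
 [ 0.6  0.3]
 [-0.6  0.1]
 [-0.2 -0.6]
 [-0.5  1.3]
 [ 0.4  0.8]
 [-0.5 -0.8]
 [ 1.  -0.4]
 [-1.9 -2.5]]
1.3 tool xang 165.11542223259326 stand yaw 7.0341697603453905
knob [596.6 -59.4 207. ] tool delta [-591.8 -554.2    9.4]
prepush [560.8 -63.8 207. ] tool delta [-558.4 -567.6    9.4]
peg [515.6 -97.6 127. ] tool delta [-523.4 -611.9   89.4]
```

```bash
python3 -m inch '[{"x":0,"y":0,"z":-0.07,"turn":-0.1},{"x":0,"y":0,"z":-0.07,"turn":-0.2},{"x":-0.3,"y":-0.312,"z":-0.07,"turn":-0.382},{"x":-0.3,"y":-0.312,"z":-0.07,"turn":-0.382},{"x":-0.3,"y":-0.312,"z":-0.07,"turn":-0.382},{"x":-0.3,"y":-0.312,"z":-0.07,"turn":-0.382},{"x":-0.3,"y":-0.312,"z":-0.07,"turn":-0.382},{"x":-0.3,"y":-0.312,"z":-0.07,"turn":-0.382},{"x":-0.3,"y":-0.312,"z":-0.07,"turn":-0.382},{"x":-0.3,"y":-0.312,"z":-0.07,"turn":-0.382},{"x":-0.3,"y":-0.312,"z":-0.07,"turn":-0.382},{"x":-0.3,"y":-0.312,"z":-0.07,"turn":-0.382}]' 1 20
cat > go.py <<'E'
from fit import *
import sys
np.set_printoptions(precision=1,suppress=True)
p=np.load("p.npy")
def go(*q):
    o=env.observe();R=np.array(o["eef_rot"]);T=np.array(o["eef_pos"])
    a=np.arctan2(R[1,0],R[0,0]);d=p[2]+np.pi-a;d=(d+np.pi)%(2*np.pi)-np.pi
    Rs=S2W(p,(0,0,0));c,s=np.cos(p[2]),np.sin(p[2]);D=T-Rs
    print("t",round(o["t"],2),"tcp in stand",[round(float(v),1) for v in (c*D[0]+s*D[1],-s*D[0]+c*D[1],D[2])],"turn needed",round(-d,3),"F",np.array(o["wrist_force"]),"w",round(o["grip_width"],1))
    for x in q: print(x,"delta",R.T@(S2W(p,x)-T))
E
python3 -c "
from go import *
go((-32,-43,285),(-32,-43,214))"
```

```text
t: 2.3
eef_pos: [369.5, 261.9, 286.8]
eef_rot: [[-0.993, -0.122, 0.001], [-0.122, 0.993, 0.001], [-0.001, 0.001, -1.0]]
wrist_force: [0.7, -0.1, -0.0]
grip_width: 17.5
gripper_force: 0.0
t 2.3 tcp in stand [-172.0, 303.7, 286.8] turn needed -0.0 F [ 0.7 -0.1 -0. ] w 17.5
(-32, -43, 285) delta [-140.1 -346.6    1.7]
(-32, -43, 214) delta [-140.  -346.7   72.7]
```

```bash
python3 -m inch '[{"x":-0.135,"y":-0.335,"z":0},{"x":-0.135,"y":-0.335,"z":0},{"x":-0.135,"y":-0.335,"z":0},{"x":-0.135,"y":-0.335,"z":0},{"x":-0.135,"y":-0.335,"z":0},{"x":-0.135,"y":-0.335,"z":0},{"x":-0.135,"y":-0.335,"z":0},{"x":-0.135,"y":-0.335,"z":0},{"x":-0.135,"y":-0.335,"z":0},{"x":-0.135,"y":-0.335,"z":0},{"x":-0.135,"y":-0.335,"z":0},{"x":-0.135,"y":-0.335,"z":0}]' | head -1
python3 -c "
from go import *
go((-32,-43,285),(-32,-43,214))
t=env.camera('top');s=env.camera('scene')
for c in (t,s): print([ (x['at'],round(x['p'],2)) for x in env.pinpoint(c,'pawl_knob')[:2]],proj(c,S2W(p,(14,-43,207))))
cv2.imwrite('pics/1.png',np.hstack([cv2.resize(c['image'][150:310,230:390,::-1],(400,400),interpolation=2) for c in (t,s)]))"
```

```text
t 2.3 tcp in stand [-172.0, 303.7, 286.8] turn needed -0.0 F [ 0.7 -0.1 -0. ] w 17.5
(-32, -43, 285) delta [-140.1 -346.6    1.7]
(-32, -43, 214) delta [-140.  -346.7   72.7]
[([303.6, 244.6], 0.64)] [300.7 245.5]
[([500.0, 282.3], 0.72)] [353.  201.8]invalid input at $[0]: expected keys x, y, z, turn
```

View pics/1.png

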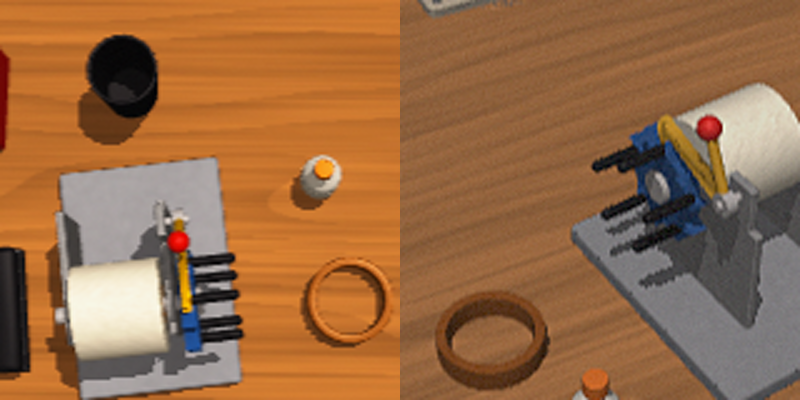

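That call was refused because `turn` was missing, so the arm did not move. The picture still confirms the model: the knob is at top pixel (301,246), against a prediction of (300.7,245.5).

```bash
python3 -m inch '[{"x":-0.135,"y":-0.335,"z":0,"turn":0},{"x":-0.135,"y":-0.335,"z":0,"turn":0},{"x":-0.135,"y":-0.335,"z":0,"turn":0},{"x":-0.135,"y":-0.335,"z":0,"turn":0},{"x":-0.135,"y":-0.335,"z":0,"turn":0},{"x":-0.135,"y":-0.335,"z":0,"turn":0},{"x":-0.135,"y":-0.335,"z":0,"turn":0},{"x":-0.135,"y":-0.335,"z":0,"turn":0},{"x":-0.135,"y":-0.335,"z":0,"turn":0},{"x":-0.135,"y":-0.335,"z":0,"turn":0},{"x":-0.135,"y":-0.335,"z":0,"turn":0},{"x":-0.135,"y":-0.335,"z":0,"turn":0}]' | head -1
python3 -c "
from go import *
go((-32,-43,285),(-32,-43,214))"
```

```text
t: 3.5
t 3.5 tcp in stand [-37.4, -26.6, 286.0] turn needed 0.003 F [-0.3  0.5 -1.3] w 0.5
(-32, -43, 285) delta [ -5.4 -16.4   1. ]
(-32, -43, 214) delta [ -5.4 -16.5  72. ]
```

```bash
python3 -m inch '[{"x":-0.004,"y":-0.013,"z":0,"turn":0},{"x":-0.004,"y":-0.013,"z":0.03,"turn":0},{"x":-0.004,"y":-0.013,"z":0.055,"turn":0},{"x":-0.004,"y":-0.013,"z":0.071,"turn":0},{"x":-0.004,"y":-0.013,"z":0.071,"turn":0},{"x":-0.004,"y":-0.013,"z":0.071,"turn":0}]' | head -1
python3 -c "
from go import *
go((-32,-43,214))
t=env.camera('top');s=env.camera('scene')
cv2.imwrite('pics/2.png',np.hstack([cv2.resize(c['image'][150:310,230:390,::-1],(400,400),interpolation=2) for c in (t,s)]))"
```

```text
t: 4.0
t 4.0 tcp in stand [-33.6, -41.6, 215.3] turn needed 0.001 F [-0.3  0.1  0.1] w 0.3
(-32, -43, 214) delta [-1.6 -1.4  1.3]
```

View pics/2.png

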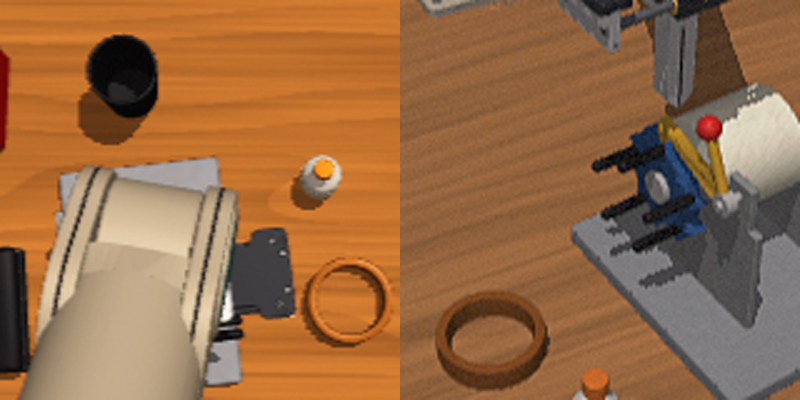

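The top view is hidden by the arm. In the scene view the fingertip, at about (680,105), is lined up behind the knob at (710,127). Now pushing back.

```bash
python3 -m inch '[{"x":-0.012,"y":-0.001,"z":0,"turn":0},{"x":-0.024,"y":-0.001,"z":0,"turn":0},{"x":-0.03,"y":-0.001,"z":0,"turn":0},{"x":-0.036,"y":-0.001,"z":0,"turn":0},{"x":-0.042,"y":-0.001,"z":0,"turn":0},{"x":-0.048,"y":-0.001,"z":0,"turn":0},{"x":-0.054,"y":-0.001,"z":0,"turn":0},{"x":-0.06,"y":-0.001,"z":0,"turn":0},{"x":-0.066,"y":-0.001,"z":0,"turn":0},{"x":-0.072,"y":-0.001,"z":0,"turn":0},{"x":-0.077,"y":-0.001,"z":0,"turn":0},{"x":-0.077,"y":-0.001,"z":0,"turn":0}]' | head -1
python3 -c "
from go import *
go((-32,-43,214))
t=env.camera('top');s=env.camera('scene')
cv2.imwrite('pics/3.png',cv2.resize(s['image'][150:310,230:430,::-1],(600,480),interpolation=2))"
```

```text
t: 5.1
t 5.1 tcp in stand [44.6, -43.4, 215.2] turn needed -0.0 F [0.2 0.1 0.3] w 0.4
(-32, -43, 214) delta [76.6  0.4  1.2]
```

View pics/3.png

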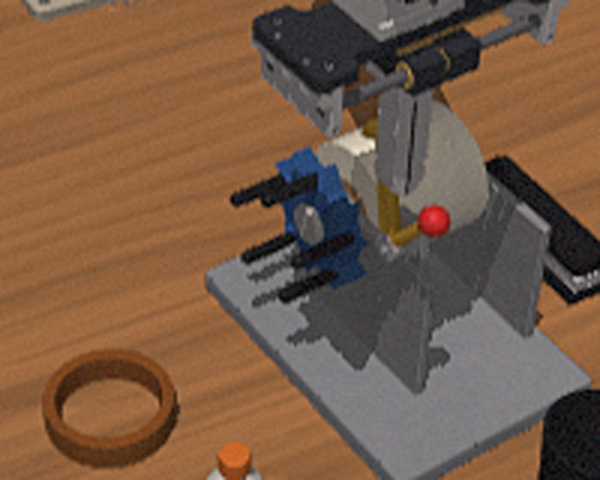

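The pawl is tipped fully back: the knob is at (434,220) in the crop, to the right of the pivot, and the finger is touching nothing. Next I rise straight up and move over the peg.

```bash
python3 -m inch '[{"x":0,"y":0,"z":-0.035,"turn":0},{"x":0,"y":0,"z":-0.07,"turn":0},{"x":0.001,"y":0,"z":-0.075,"turn":0},{"x":0.04,"y":-0.01,"z":-0.075,"turn":0},{"x":0.08,"y":-0.02,"z":-0.075,"turn":0},{"x":0.1215,"y":-0.0305,"z":-0.075,"turn":0},{"x":0.1215,"y":-0.0305,"z":-0.045,"turn":0},{"x":0.1215,"y":-0.0305,"z":-0.01,"turn":0},{"x":0.1215,"y":-0.0305,"z":0.03,"turn":0},{"x":0.1215,"y":-0.0305,"z":0.058,"turn":0},{"x":0.1215,"y":-0.0305,"z":0.058,"turn":0},{"x":0.1215,"y":-0.0305,"z":0.058,"turn":0}]' | head -1
python3 -c "
from go import *
go((-77,-74,120.7))
s=env.camera('scene')
print([ (x['at'],round(x['p'],2)) for x in env.pinpoint(s,'push_peg')[:2]],proj(s,S2W(p,(-71,-71,126.7))))
print('peg tip/hub',[proj(s,S2W(p,(-35-38*np.cos(a),-92,115+38*np.sin(a)))) for a in np.radians([18+4.6,18,15.7])])
cv2.imwrite('pics/4.png',cv2.resize(s['image'][170:270,280:400,::-1],(720,600),interpolation=2))"
```

```text
t: 6.2
t 6.2 tcp in stand [-79.1, -73.8, 156.9] turn needed -0.001 F [ 0.  -0.   0.1] w 0.7
(-77, -74, 120.7) delta [-2.2 -0.2 36.2]
[([317.0, 215.5], 0.67)] [314.7 214.2]
peg tip/hub [array([306.3, 217.2]), array([306. , 217.9]), array([305.9, 218.4])]
```

View pics/4.png

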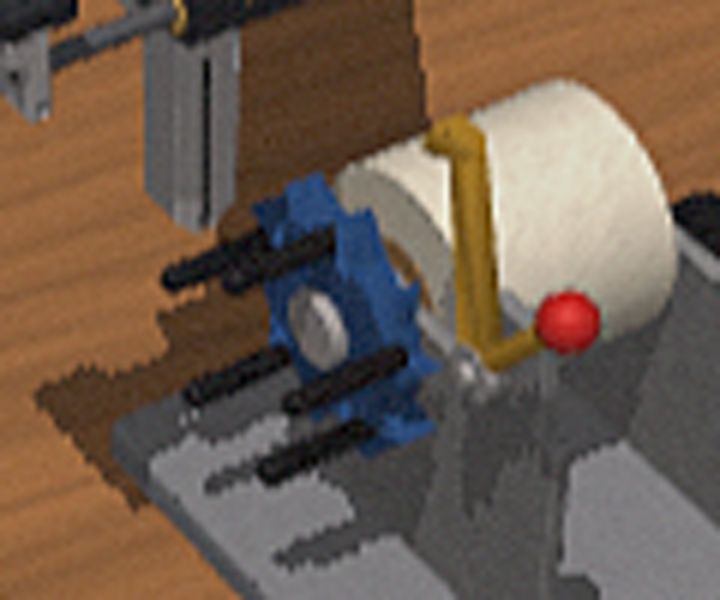

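The finger is directly above the push peg, whose tip is at crop (172,277). The pawl is standing back. Pressing down slowly.

```bash
python3 -m inch '[{"x":-0.002,"y":0,"z":0.007,"turn":0},{"x":-0.002,"y":0,"z":0.011,"turn":0},{"x":-0.002,"y":0,"z":0.014,"turn":0},{"x":-0.002,"y":0,"z":0.017,"turn":0},{"x":-0.002,"y":0,"z":0.02,"turn":0},{"x":-0.002,"y":0,"z":0.023,"turn":0},{"x":-0.002,"y":0,"z":0.026,"turn":0},{"x":-0.002,"y":0,"z":0.029,"turn":0},{"x":-0.002,"y":0,"z":0.032,"turn":0},{"x":-0.002,"y":0,"z":0.034,"turn":0},{"x":-0.002,"y":0,"z":0.0355,"turn":0},{"x":-0.002,"y":0,"z":0.0355,"turn":0}]' | head -1
python3 -c "
from go import *
go((-77,-74,120.7))
s=env.camera('scene')
np.set_printoptions(precision=1,suppress=True)
for th in (0,.4,.5,.59,.65): print(th,[6*(proj(s,S2W(p,(-35-38*np.cos(a),-92,115+38*np.sin(a))))-[279.5,169.5]) for a in np.radians([18,90,162,234,306])-np.array([th,-th,-th,-th,-th])*0+(-th)*np.array([1,1,1,1,1])])
cv2.imwrite('pics/5.png',cv2.resize(s['image'][170:270,280:400,::-1],(720,600),interpolation=2))"
```

```text
t: 7.3
t 7.3 tcp in stand [-75.7, -74.0, 121.6] turn needed -0.001 F [-0.2 -1.1  0.2] w 0.2
(-77, -74, 120.7) delta [ 1.3 -0.   0.9]
0 [array([159.2, 290.7]), array([220.2, 292.9]), array([282. , 415.8]), array([255.6, 482.9]), array([181.6, 405.5])]
0.4 [array([156.5, 320.7]), array([194.8, 274.4]), array([269.8, 373.1]), array([273.7, 477.5]), array([203.9, 442.1])]
0.5 [array([157.3, 329.7]), array([189. , 272.3]), array([265.3, 362.2]), array([277. , 473.6]), array([210. , 449.9])]
0.59 [array([158.6, 338.2]), array([184.1, 271.4]), array([260.9, 352.5]), array([279.5, 469.2]), array([215.6, 456.4])]
0.65 [array([159.8, 344. ]), array([180.9, 271.3]), array([257.7, 346.2]), array([280.9, 465.9]), array([219.4, 460.4])]
```

View pics/5.png

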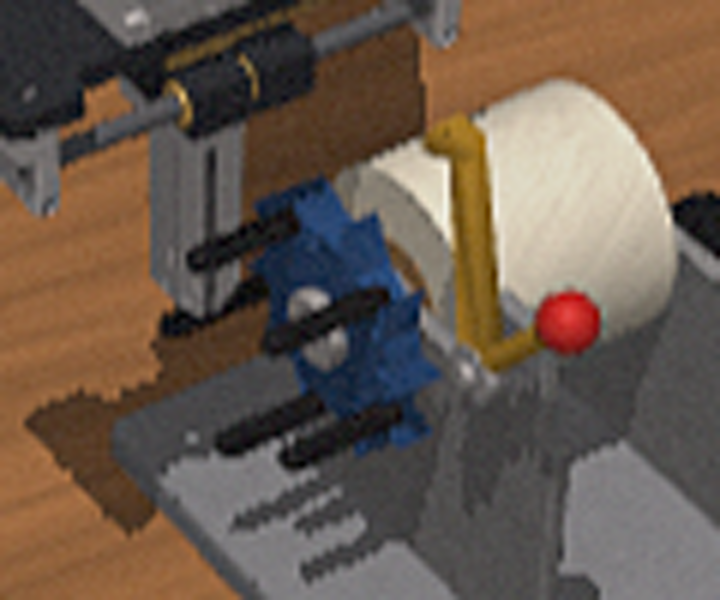

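Comparing peg tip shifts with the model, the wheel is at about 0.58 rad, with the fifth peg tip now at crop (225,440). The pawl is still back. Now retreating and going to the far side of the knob.

```bash
python3 -m inch '[{"x":0.002,"y":0,"z":-0.01,"turn":0},{"x":0.003,"y":0,"z":-0.05,"turn":0},{"x":0.003,"y":0,"z":-0.09,"turn":0},{"x":0.003,"y":0,"z":-0.13,"turn":0},{"x":0.003,"y":0,"z":-0.17,"turn":0},{"x":0,"y":0,"z":-0.17,"turn":0},{"x":-0.04,"y":0.007,"z":-0.17,"turn":0},{"x":-0.08,"y":0.014,"z":-0.17,"turn":0},{"x":-0.12,"y":0.021,"z":-0.17,"turn":0},{"x":-0.16,"y":0.028,"z":-0.17,"turn":0},{"x":-0.191,"y":0.031,"z":-0.17,"turn":0},{"x":-0.191,"y":0.031,"z":-0.17,"turn":0}]' | head -1
python3 -c "
from go import *
go((115,-43,205))"
```

```text
t: 8.35
t 8.35 tcp in stand [120.3, -39.8, 290.2] turn needed 0.004 F [-1.5  1.2 -0.9] w 0.0
(115, -43, 205) delta [ 5.6 -3.3 85.2]
```

```bash
python3 -m inch '[{"x":0,"y":-0.001,"z":0,"turn":0},{"x":0,"y":-0.001,"z":0.03,"turn":0},{"x":0,"y":-0.001,"z":0.06,"turn":0},{"x":0,"y":-0.001,"z":0.085,"turn":0},{"x":0,"y":-0.001,"z":0.085,"turn":0},{"x":0,"y":-0.001,"z":0.085,"turn":0}]' | head -1
python3 -c "
from go import *
go((115,-43,205))"
```

```text
t: 8.85
t 8.85 tcp in stand [113.3, -44.6, 207.0] turn needed -0.002 F [ 0.3 -0.7  0.6] w 0.3
(115, -43, 205) delta [-1.7  1.6  2. ]
```

```bash
python3 -m inch '[{"x":0.01,"y":0.001,"z":0,"turn":0},{"x":0.017,"y":0.001,"z":0,"turn":0},{"x":0.022,"y":0.001,"z":0,"turn":0},{"x":0.027,"y":0.001,"z":0,"turn":0},{"x":0.032,"y":0.001,"z":0,"turn":0},{"x":0.037,"y":0.001,"z":0,"turn":0},{"x":0.042,"y":0.001,"z":0,"turn":0},{"x":0.047,"y":0.001,"z":0,"turn":0},{"x":0.052,"y":0.001,"z":0,"turn":0},{"x":0.057,"y":0.001,"z":0,"turn":0},{"x":0.062,"y":0.001,"z":0,"turn":0},{"x":0.062,"y":0.001,"z":0,"turn":0}]' | head -1
python3 -m inch '[{"x":-0.01,"y":0,"z":0,"turn":0},{"x":-0.03,"y":0,"z":-0.01,"turn":0},{"x":-0.05,"y":0,"z":-0.04,"turn":0},{"x":-0.05,"y":0,"z":-0.08,"turn":0},{"x":-0.05,"y":0,"z":-0.1,"turn":0},{"x":-0.05,"y":0,"z":-0.1,"turn":0},{"x":-0.05,"y":0,"z":-0.1,"turn":0}]' | head -1
python3 -c "
from go import *
go()
s=env.camera('scene')
for c,n in((s,'pawl_knob'),): print([ (x['at'],round(x['p'],2)) for x in env.pinpoint(c,n)[:2]],proj(c,S2W(p,(14,-43,207))))
cv2.imwrite('pics/6.png',cv2.resize(s['image'][170:270,280:400,::-1],(720,600),interpolation=2))"
```

```text
t: 9.85
t: 10.43
t 10.43 tcp in stand [103.5, -43.2, 308.0] turn needed -0.001 F [-0.6  0.1 -0.5] w 0.6
[([348.3, 201.9], 0.61)] [353.  201.8]
```

View pics/6.png

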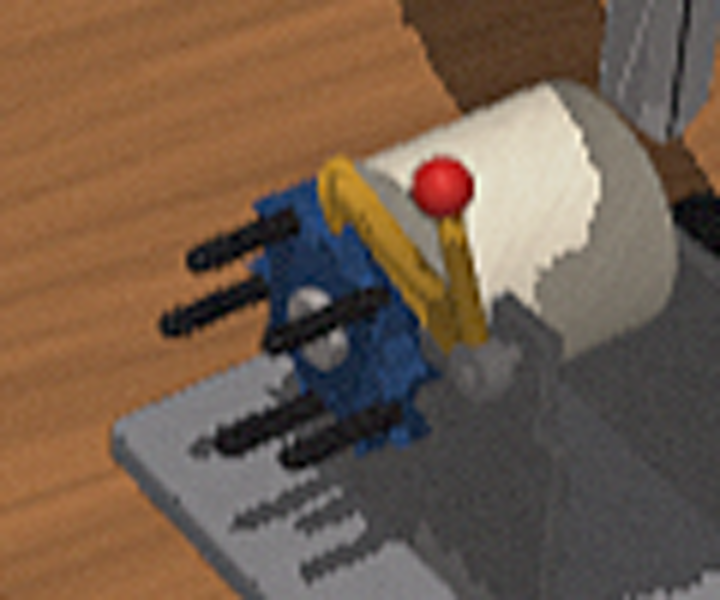

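The knob is at pixel (353.3,200.5), the same as when it was seated at the start. The nose is down in the next gap, the pegs sit one tooth further on, and the stand has not moved. Handing in.

```bash
python3 -c "
from station import env
print(env.finish_job())"
```

```text
the job is handed in; nothing more can be done
None
```

The job is handed in: I tipped the pawl back, turned the wheel back one tooth (about 0.58 rad), and the pawl dropped into the next gap; the last camera picture showed it seated with the stand unmoved, and the judge returned no result.

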